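# Put the laser target away and close up its box

## Robot

A 6-joint arm with a two-finger parallel gripper is mounted at the origin on a cart in front of the work surface, level with it; the furniture and walls round the work are solid. World frame = base frame: x ahead of the robot, y to its left, z up, the work surface at z = 0. Lengths are in m, angles in rad, forces in N, time in s.
With the tool pointing down it reaches from about 0.35 to 0.975 m from the base axis. Payload 4.9 kg.
Tool frame: the origin (TCP) lies midway between the tips of the shut fingers; the grasp point (between the pads) lies 19 mm behind it; z points along the fingers, y is the line along which they close (so a half turn about z gives the same grasp; the last joint's range is limited). The gripper opens to 85 mm and grips with 20 to 120 N. Pads are 22 mm wide; open, the fingers measure 114 mm over their backs; the gripper's body (76 mm by 85 mm) begins 54 mm behind the grasp point. The pads swing forward as they close: fully open they stand 13 mm farther back than shut.
Start: joints at [1.164, 0.053, 1.613, -0, 1.476, -0.119], TCP at [0.177, 0.599, 0.231] pointing down, gripper open.
Joint ranges: [-3.01, 3.01], [-1.01, 2.22], [0.06, 2.58], [-1.02, 4.17], [0.09, 2.62], [-3.14, 3.14]. Speed limits (rad/s): [2.57, 2.57, 3.14, 3.14, 3.14, 3.14].

## Interface

Orientations are given as a rotation vector (axis times angle).
In Python, from station import ctrl gives the robot as it stands.
- The arm moves only by the tool step_arm, never from a script. Its argument "targets" is a list of rows, each an object with "travel": the shift along the world's x, y, z as a fraction of full scale, a list of three; "angular": the turn, a rotation vector about the world's x, y, z as a fraction of full scale, a list of three; "gripper": the opening, from 0 (shut) to 1 (fully open). In form: [{"travel": [x, y, z], "angular": [rx, ry, rz], "gripper": gripper}, ...]. A call has 1 to 10 rows; each row is the pose to reach, as a shift and turn from the pose commanded when the call began; what a row does not reach only later rows make up. Full scale, the value 1, is 0.6 m for a shift and pi/4 rad for a turn. A row lasts 1/10 s, in which the tool goes at most 50 mm and 8.59 degrees, less where a joint would pass 70% of its speed; a pose out of reach is approached as far as the arm can. A call with a number of a shift or a turn outside -1 to 1 is refused whole. A call with a gripper value outside its range is refused whole. The fingers move at their own pace and stop on an object; "squeeze" is the grip in N (left out, the last holds). Time passes only in rows, so rows that repeat a pose let the fingers close. It gives the time, the measured TCP pose, the force, the opening and the grip force at its end, in the units of the state.
- ctrl.get_obs(): the state, without advancing time (a new reading comes with each control period).
- ctrl.get_image(name): name is "scene" or "top"; returns a dict with "img" (400x640x3 uint8, red, green, blue), "fx", "fy", "cx", "cy" (pixels), "rvec" (rotation vector, rad) and "tvec" (3), from world to camera coordinates, as OpenCV has them. Camera axes: x right, y down, z forward; pixel columns grow to the right and rows downward; lengths in m; the calibration is good to about 2 mm. A picture is of the moment at which its call begins. There is no depth.
- ctrl.finish_job(): hands the job in; it is judged then, once.
The state is a dict: "t": time; "q": joint angles; "dq": joint speeds; "effort": joint torques, N m; "tool_pos": TCP position; "tool_rot": TCP orientation; "contact_force": force on the tool from outside, world axes, zero at the start; "wrist_torque": the same for the moment, N m; "opening": finger opening in m; "grip_force": force on a finger pad.
Only numpy, scipy, OpenCV 4.12 (cv2) and the standard library are available. Lean on these libraries where they do the work, as an engineer would, in place of code of your own. Each camera call takes 0.05 s, during which the arm holds its last target. There are 200 camera calls.

## Task

Put the laser target away: set it down, without dropping it, flat on its base in the cradle of the open instrument box, its long side along the way the cover slides, either way round. Then slide the cover fully shut over it and last fold the clamp fully down onto the cover. Leave the stapler, the string reel and the tape measure where they are.

Things in the scene. Friction and masses are not known exactly. Their poses are not given: they have to be found in the camera images.
- laser_target: Laser target: lime plastic block with a base flange 50 x 70 mm, 12 mm high, and on it a block 44 x 50 mm that reaches 42 mm above the underside; 0.08 kg. Origin: centre of its underside; x along the 50 mm (44 mm) side, y along the 70 mm side, z up. The block tapers slightly upward. It lies on the desk to the right of the box.
- instrument_box: Grey metal box fixed to the desk, 150 mm wide (x) and 200 mm long (y = -55 to +145 mm), with aluminium tracks along both long sides, top 66 mm above the desk. Origin: on the desk under the middle of its open-topped bay, which inside is 130 mm (x) by 95 mm (y), walls 54 mm high; z up. From y = +48 mm on it is a closed black housing; the open cover stands over it.
- cradle (a point): Centre of the cradle on the bay's floor, 8 mm above the desk at x = y = 0 of the box; axes as the box's. Low black ribs, 10 mm high above the floor, leave a space 62 mm (x) by 84 mm (y) for the target's base, its y along the box's y.
- cover (a joint): Aluminium cover, 132 x 106 mm and 6 mm thick, its top 62 mm above the desk; it slides along the box's y in the tracks, with about 1.5 N of friction. Value in m: 0 = fully shut over the bay, against a stop; 0.098 = fully open, toward +y. It stays where it is left.
- cover_grip (a point): Middle of the top of the cover's black bar handle, 97 mm above the desk. The bar lies along the box's x (80 mm long), is 12 mm thick along y and 14 mm high, on two feet 21 mm high. Its y in the box's frame is 12 mm + the cover's joint value.
- clamp (a joint): Steel clamp arm, 30 mm wide, on the box's -y end, with a black cross bar (56 mm along the box's x, 12 mm thick) at its tip, 42 mm from the hinge. Value in rad: 0 = folded fully down flat over the cover's edge, pointing to the box's +y, against a stop; 1.57 = pointing straight up; at most 1.95, leaning outward to -y. It stays where left (friction 0.06 N m).
- clamp_tip (a point): Middle of the cross bar at the clamp's tip, on the bar's axis. With the clamp down it is 70 mm above the desk, at y = -20 mm in the box's frame.
- clamp_hinge (a point): Middle of the clamp's hinge line, which runs along the box's x; at y = -62 mm in the box's frame, 64 mm above the desk.
- stapler: Bystander: stapler 125 x 35 x 42 mm, red and dark grey; origin: centre of its underside, x along its length. The target, the stapler and the reel lie in a row, in any order.
- chalk_reel: Bystander: round string reel lying flat, 60 mm across and 26 mm high, black and teal; origin: centre of its underside.
- tape_measure: Bystander: yellow and black pocket tape measure 66 x 78 x 40 mm, to the left of the box; origin: centre of its underside.

How it is judged:
By the outcome, as a careful person would: the job done as asked, in the order asked, and still so for the second after the job is handed in, with the robot touching nothing.
It also fails if it takes over 72 s, if anything falls off the work surface, if the arm or the gripper's body presses on something with over 40 N, if the wrist force passes 120 N, or if a joint passes its speed limit or range.

## Working session

There is one attempt and no reset: what is moved stays moved. The work goes in short steps, Python scripts to look and compute and a tool call to move; the robot and the scene stay as the last step left them, time stands still between calls to the robot, and variables do not carry over. Pictures are saved under pics/ and viewed, at most 10 in all, crops included, and the job is handed in when it is done.

Besides the shell and the picture viewer there is one more tool, called after "Emit:" as a command line: name --argument value ..., lists and objects as JSON in quotes. step_arm: Moves the arm, as the interface text tells. Its arguments: {"type":"object","properties":{"targets":{"type":"array"},"squeeze":{"type":"number"}},"required":["targets"]}

```bash
mkdir -p pics; ls; python3 - <<'E'
from station import ctrl
import cv2,pickle
d={n:ctrl.get_image(n) for n in("scene","top")}
pickle.dump(d,open('im0.pkl','wb'))
for n in d:
    cv2.imwrite(f'pics/{n}0.png',cv2.cvtColor(d[n]['img'],cv2.COLOR_RGB2BGR)); print({k:v for k,v in d[n].items() if k!='img'})
o=ctrl.get_obs(); print(o)
E
```

```text
pics
{'fx': 439.7945033265247, 'fy': 439.7945033265247, 'cx': 317.5759588788587, 'cy': 193.58519042401963, 'rvec': array([ 1.19873673, -2.27982499,  1.00775703]), 'tvec': array([0.43586179, 0.23853496, 1.42557141])}
{'fx': 383.56357010575954, 'fy': 383.56357010575954, 'cx': 316.9678934234965, 'cy': 199.18301634245972, 'rvec': array([ 2.13953189, -2.10706504,  0.15492621]), 'tvec': array([0.24653103, 0.4870619 , 1.122288  ])}
{'t': 0.1, 'q': array([ 1.16401402e+00,  5.32831445e-02,  1.61414372e+00, -2.46458495e-05,
        1.47596882e+00, -1.18985403e-01]), 'dq': array([ 0.0001731 , -0.00233635, -0.00124263,  0.00126969,  0.0042593 ,
       -0.00150177]), 'effort': array([ 2.34637682e-04, -3.94906497e+01, -3.71361458e+01, -1.47009318e-04,
        3.90472531e-03,  2.02639535e-05]), 'tool_pos': array([0.17717861, 0.59878681, 0.23019846]), 'tool_rot': array([-4.50444153e-01, -3.10868172e+00,  2.74451279e-03]), 'contact_force': array([-0.10469741, -0.23061597,  0.02638481]), 'wrist_torque': array([-0.01537402, -0.00888121,  0.04064838]), 'grip_force': 0.0, 'opening': 0.08580068711916049}
```

View pics/scene0.png

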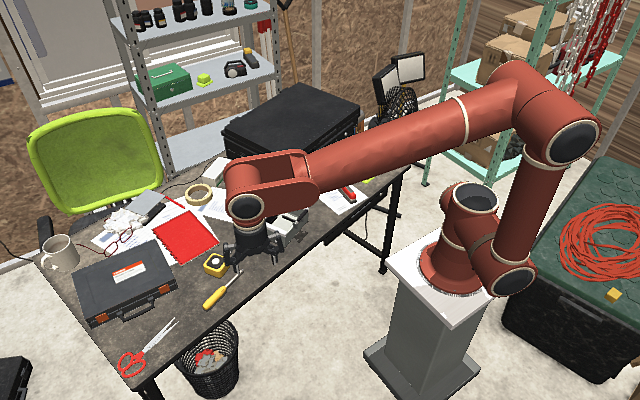

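View pics/top0.png

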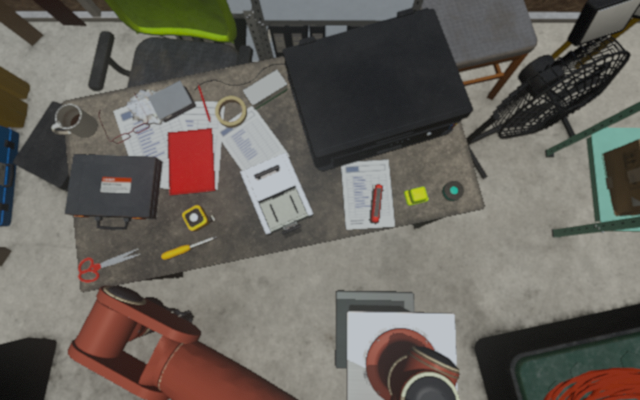

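The top view shows the box at about (278,200), the stapler at (376,203), the target at (417,196), the reel at (453,190) and the tape measure at (195,217). I'll enlarge the box and target.

```bash
python3 - <<'E'
import cv2,pickle
d=pickle.load(open('im0.pkl','rb'))
im=cv2.cvtColor(d['top']['img'],cv2.COLOR_RGB2BGR)
a=cv2.resize(im[150:240,232:322],(540,540),interpolation=cv2.INTER_CUBIC)
b=cv2.resize(im[170:230,395:435],(240,360),interpolation=cv2.INTER_CUBIC)
import numpy as np
c=np.zeros((540,790,3),np.uint8);c[:,:540]=a;c[:360,550:]=b
cv2.imwrite('pics/c0.png',c)
E
```

```text
(no output)
```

View pics/c0.png

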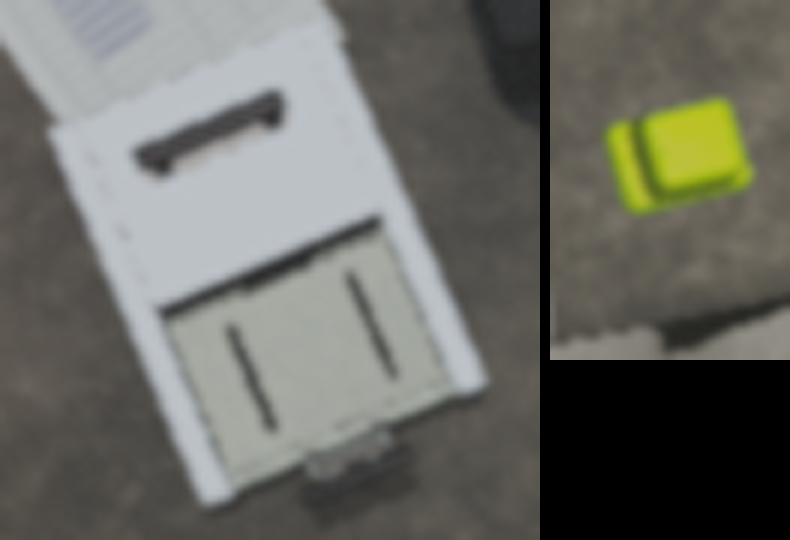

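The crop (6x) shows the box's track corners at about (50,130), (342,35), (487,383) and (207,505). The handle ends are at (137,158) and (285,97), and the clamp stands up at (350,455). The target's long side runs roughly left to right. Next I'll fit the poses.

```bash
cat > h.py <<'E'
import numpy as np,cv2,pickle
from scipy.optimize import least_squares,minimize
def proj(d,P):
    K=np.array([[d['fx'],0,d['cx']],[0,d['fy'],d['cy']],[0,0,1]])
    return cv2.projectPoints(np.float64(P).reshape(-1,1,3),d['rvec'],d['tvec'],K,None)[0].reshape(-1,2)
def W(p,L):
    L=np.float64(L);c,s=np.cos(p[2]),np.sin(p[2])
    return np.c_[p[0]+c*L[:,0]-s*L[:,1],p[1]+s*L[:,0]+c*L[:,1],L[:,2]]
def tgt(z0=0):
    a=[[x,y,z] for x in(-.025,.025) for y in(-.035,.035) for z in(0,.012)]
    b=[[x,y,.042] for x in(-.021,.021) for y in(-.024,.024)]
    L=np.array(a+b);L[:,2]+=z0;return L
def lime(im):
    h=cv2.cvtColor(im,cv2.COLOR_RGB2HSV); return cv2.inRange(h,(28,130,60),(40,255,255))
def fit_tgt(d,roi,p0,z0=0):
    S=8;x0,y0,x1,y1=roi
    m=cv2.resize((lime(d['img'])[y0:y1,x0:x1]>0).astype(np.float32),None,fx=S,fy=S,interpolation=cv2.INTER_LINEAR)
    m=cv2.GaussianBlur(m,(0,0),3)
    def cost(p):
        q=(proj(d,W(p,tgt(z0)))-[x0,y0]+.5)*S-.5
        k=np.zeros_like(m);cv2.fillConvexPoly(k,cv2.convexHull(np.round(q*16).astype(np.int32)),1,shift=4)
        return np.abs(cv2.GaussianBlur(k,(0,0),3)-m).sum()/S/S
    best=None
    for yaw in p0[2]:
        r=minimize(cost,[p0[0],p0[1],yaw],method='Nelder-Mead',options=dict(initial_simplex=np.array([p0[0],p0[1],yaw])+np.array([[0,0,0],[.01,0,0],[0,.01,0],[0,0,.15]]),maxiter=400))
        print(np.round(r.x,4),round(r.fun,2),m.sum()/S/S)
        if best is None or r.fun<best.fun:best=r
    return best.x
def unproj(d,uv,z):
    f=lambda X:(proj(d,[[X[0],X[1],z]])-uv).ravel()
    return least_squares(f,[.6,0]).x
E
python3 - <<'E'
from h import *
d=pickle.load(open('im0.pkl','rb'))['top']
R=cv2.Rodrigues(d['rvec'])[0];print('cam',-R.T@d['tvec'])
c=lambda u,v:(232+(u+.5)/6-.5,150+(v+.5)/6-.5)
L=[[-.075,.145,.066],[.075,.145,.066],[.075,-.055,.066],[-.075,-.055,.066],[-.04,.11,.097],[.04,.11,.097]]
uv=np.array([c(50,130),c(342,35),c(487,383),c(207,505),c(137,157),c(285,97)])
r=least_squares(lambda p:(proj(d,W(p,L))-uv).ravel(),[.6,.2,-1])
print('box',r.x,np.round(r.fun,2))
t0=unproj(d,[417,196],.02);print(t0)
print(fit_tgt(d,(395,170,435,230),(t0[0],t0[1],[-1.2,-.4,.4,1.2,1.9])))
E
```

```text
cam [0.28839246 0.22633681 1.19295375]
box [ 0.45565853  0.35690357 -1.16019022] [ 1.56  1.15 -1.21 -1.63 -0.35  0.45 -0.74 -0.38  0.08  0.34  0.66  0.07]
[ 0.50139488 -0.05441687]
[ 0.5051 -0.0527  0.2797] 50.13 335.0
[ 0.5052 -0.0543  0.2788] 50.19 335.0
[ 0.5053 -0.0547  0.2739] 50.25 335.0
[ 0.5052 -0.054   0.2761] 50.01 335.0
[ 0.5037 -0.0526  2.4049] 144.18 335.0
[ 0.50524945 -0.05395038  0.2760648 ]
```

```bash
python3 - <<'E'
from h import *
d=pickle.load(open('im0.pkl','rb'))['top']
c=lambda u,v:(232+(u+.5)/6-.5,150+(v+.5)/6-.5)
L=np.array([[-.075,.145,.066],[.075,.145,.066],[.075,-.055,.066],[-.075,-.055,.066],[-.04,.11,.097],[.04,.11,.097],[-.0335,0,.018],[.0335,0,.018]])
uv=np.array([c(50,130),c(328,15),c(487,383),c(207,505),c(137,157),c(285,97),c(252,378),c(373,325)])
r=least_squares(lambda p:(proj(d,W(p,L))-uv).ravel(),[.6,.2,-1],loss='soft_l1',f_scale=.5)
bx=r.x;print('box',bx);print(np.round(proj(d,W(bx,L))-uv,2))
h=cv2.cvtColor(d['img'],cv2.COLOR_RGB2HSV);print(h[183:208:2,402:432:3,0]);print(h[183:208:2,402:432:3,1])
im=cv2.cvtColor(d['img'],cv2.COLOR_RGB2BGR)
def crop(x0,y0,x1,y1,S):
    return cv2.resize(im[y0:y1,x0:x1],None,fx=S,fy=S,interpolation=cv2.INTER_CUBIC),lambda q:np.int32(((q-[x0,y0]+.5)*S-.5))
A,f=crop(232,150,322,240,6)
cv2.polylines(A,[f(proj(d,W(bx,L[:4])))],True,(0,0,255))
for q in f(proj(d,W(bx,[[-.04,.11,.097],[.04,.11,.097],[-.031,.042,.018],[.031,.042,.018],[.031,-.042,.018],[-.031,-.042,.018],[0,-.062,.064]]))):cv2.circle(A,tuple(map(int,q)),3,(255,0,255),-1)
B,f=crop(400,178,434,214,10)
t=(.5052,-.0540,.276);P=proj(d,W(t,tgt()))
for idx in([0,2,6,4],[1,3,7,5],[8,9,11,10]):cv2.polylines(B,[f(P[idx])],True,(0,0,255))
C=B.copy()*0
o=np.zeros((540,790,3),np.uint8);o[:,:540]=A;o[:360,545:545+245]=B[:,:245] if B.shape[1]>245 else B
o=np.zeros((540,890,3),np.uint8);o[:,:540]=A;o[:B.shape[0],545:545+B.shape[1]]=B
cv2.imwrite('pics/c1.png',cv2.resize(o,None,fx=.89,fy=.89))
E
```

```text
box [ 0.45760936  0.35699138 -1.14343478]
[[ 0.97  1.2 ]
 [ 0.22  1.02]
 [-0.24 -0.72]
 [-0.3  -0.77]
 [-0.42  0.14]
 [-0.01 -0.53]
 [ 0.24 -0.01]
 [-0.03  0.24]]
[[20 20 21 19 20 21 21 18 19 22]
 [18 21 20 18 19 19 24 30 19 19]
 [21 18 21 21 32 36 34 34 25 18]
 [20 26 32 35 33 32 32 32 33 19]
 [21 35 33 34 31 31 31 32 35 21]
 [21 34 32 35 31 31 31 32 34 19]
 [19 36 32 36 32 31 31 31 34 18]
 [18 37 32 37 32 31 31 32 33 29]
 [19 36 32 36 33 33 34 35 34 30]
 [21 33 33 34 35 36 37 37 36 20]
 [20 26 34 33 37 37 35 27 21 19]
 [21 19 36 36 31 21 19 20 20 19]
 [21 21 18 21 20 20 20 19 19 21]]
[[ 32  33  33  36  36  33  36  34  35  36]
 [ 32  36  36  36  33  34  38  50  33  38]
 [ 33  33  35  38  60 116 178 199  41  38]
 [ 31  41  64 152 208 213 209 218  70  38]
 [ 34 181 193 220 200 205 203 201 118  34]
 [ 34 210 189 208 184 193 194 198 158  37]
 [ 33 188 193 205 188 180 189 196 196  30]
 [ 35 152 193 185 192 176 189 202 209  47]
 [ 35 104 196 176 196 204 219 214 214  54]
 [ 34  61 199 182 195 195 183 160 142  35]
 [ 35  38 205 187 176 138  87  44  36  36]
 [ 32  36 107 111  53  39  33  36  37  37]
 [ 32  35  31  34  35  37  36  36  37  39]]
```

View pics/c1.png

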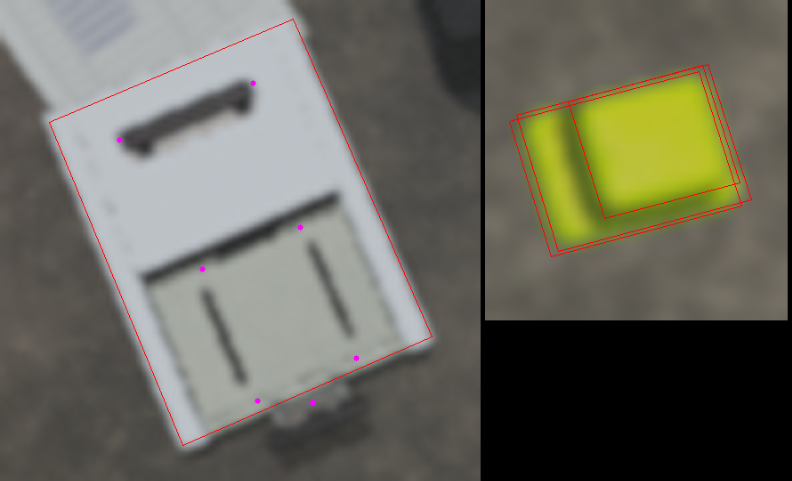

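The overlay shows the target fit good to about 2 mm. The far white edge is the cover overhanging the box, not the track ends, so I'm dropping those corners and using lines and ribs instead.

```bash
python3 - <<'E'
from h import *
d=pickle.load(open('im0.pkl','rb'))['top']
c=lambda u,v:(232+(u+.5)/6-.5,150+(v+.5)/6-.5)
L=np.array([[.075,-.055,.066],[-.075,-.055,.066],[-.04,.11,.097],[.04,.11,.097],[-.0335,0,.018],[.0335,0,.018]])
uv=np.array([c(487,383),c(207,505),c(137,153),c(285,94),c(252,378),c(373,325)])
ln=[(-.075,c(55,140)),(.075,c(345,40)),(.075,c(415,215)),(-.075,c(125,315))]
def f(p):
    r=list((proj(d,W(p,L))-uv).ravel())
    for x,q in ln:
        a,b=proj(d,W(p,[[x,-.055,.066],[x,.145,.066]]));t=(b-a)/np.linalg.norm(b-a)
        r.append(t[0]*(q[1]-a[1])-t[1]*(q[0]-a[0]))
    return np.array(r)
r=least_squares(f,[.6,.2,-1]);bx=r.x;print('box',bx,np.round(r.fun,2))
print('cradle/handle/tip', W(bx,[[0,0,.008],[0,.11,.097],[0,.012,.097],[0,-.062,.064]]))
g=c(350,455)
for z in(.08,.09,.1,.106):
    w=unproj(d,g,z);cc,s=np.cos(bx[2]),np.sin(bx[2]);e=w-bx[:2];print(z,cc*e[0]+s*e[1],-s*e[0]+cc*e[1])
E
```

```text
box [ 0.4572338   0.3568599  -1.14970688] [-0.24 -0.4  -0.43 -0.74 -0.2   0.77  0.28  0.08  0.25  0.05  0.04  0.42
 -0.59  0.88  0.09 -0.7 ]
cradle/handle/tip [[0.4572338  0.3568599  0.008     ]
 [0.55762466 0.40182295 0.097     ]
 [0.46818553 0.36176496 0.097     ]
 [0.40064986 0.33151709 0.064     ]]
0.08 -5.238461224850097e-05 -0.06435599898149996
0.09 0.0003982970453821934 -0.0656416590945055
0.1 0.0008489787030129294 -0.06692731920751095
0.106 0.0011193876975913522 -0.06769871527531438
```

Emit:
step_arm --targets '[{"travel": [0.547,-0.9,0],"angular": [0,0,-0.7],"gripper": 1},{"travel": [0.547,-0.9,0],"angular": [0,0,-0.7],"gripper": 1},{"travel": [0.547,-0.9,0],"angular": [0,0,-0.7],"gripper": 1},{"travel": [0.547,-0.9,0],"angular": [0,0,-0.7],"gripper": 1},{"travel": [0.547,-0.9,0],"angular": [0,0,-0.7],"gripper": 1},{"travel": [0.547,-0.9,0],"angular": [0,0,-0.7],"gripper": 1},{"travel": [0.547,-0.9,0],"angular": [0,0,-0.7],"gripper": 1},{"travel": [0.547,-0.9,0],"angular": [0,0,-0.7],"gripper": 1},{"travel": [0.547,-0.9,0],"angular": [0,0,-0.7],"gripper": 1},{"travel": [0.547,-0.9,0],"angular": [0,0,-0.7],"gripper": 1}]'

```text
t: 1.1
tool_pos: [0.4374, 0.1701, 0.231]
tool_rot: [-1.278, -2.87, -0.0]
contact_force: [0.2, 0.4, -0.0]
opening: 0.0852
grip_force: 0.0
```

Emit:
step_arm --targets '[{"travel": [0.113,-0.372,-0.185],"angular": [0,0,-0.716],"gripper": 1},{"travel": [0.113,-0.372,-0.185],"angular": [0,0,-0.716],"gripper": 1},{"travel": [0.113,-0.372,-0.185],"angular": [0,0,-0.716],"gripper": 1},{"travel": [0.113,-0.372,-0.185],"angular": [0,0,-0.716],"gripper": 1},{"travel": [0.113,-0.372,-0.185],"angular": [0,0,-0.716],"gripper": 1},{"travel": [0.113,-0.372,-0.185],"angular": [0,0,-0.716],"gripper": 1},{"travel": [0.113,-0.372,-0.185],"angular": [0,0,-0.716],"gripper": 1},{"travel": [0.113,-0.372,-0.185],"angular": [0,0,-0.716],"gripper": 1}]'

```text
t: 1.9
tool_pos: [0.5048, -0.0506, 0.1205]
tool_rot: [-2.023, -2.403, -0.001]
contact_force: [0.4, 0.4, 0.2]
opening: 0.0854
grip_force: 0.0
```

```bash
cat >> h.py <<'E'
def state():
    from station import ctrl
    from scipy.spatial.transform import Rotation as Ro
    o=ctrl.get_obs();y=Ro.from_rotvec(o['tool_rot']).as_matrix()[:,1]
    return o,np.arctan2(y[1],y[0])
def go(pos,yaw):
    o,a=state();da=(yaw-a+np.pi/2)%np.pi-np.pi/2
    print('travel',np.round((np.array(pos)-o['tool_pos'])/.6,4),'ang',round(da/(np.pi/4),4),'yaw',round(a,3),'q1,q6',np.round(o['q'][[0,5]],2))
E
python3 - <<'E'
from h import *
from station import ctrl
d=ctrl.get_image('scene');pickle.dump(d,open('im1.pkl','wb'))
bx=(.4572,.3569,-1.1497)
x0,y0,x1,y1=170,170,440,330
im=cv2.cvtColor(d['img'],cv2.COLOR_RGB2BGR)
b=proj(d,W(bx,[[0,0,0.03]]))[0];print(b,proj(d,[[.505,-.054,.02]]))
x0,y0=int(b[0])-60,int(b[1])-55
A=cv2.resize(im[y0:y0+100,x0:x0+130],None,fx=6,fy=6,interpolation=cv2.INTER_CUBIC)
f=lambda q:np.int32(((q-[x0,y0]+.5)*6-.5))
cv2.polylines(A,[f(proj(d,W(bx,[[.075,-.055,.066],[-.075,-.055,.066],[-.075,.145,.066],[.075,.145,.066]])))],True,(0,0,255))
for th in(1.57,1.95):
    q=f(proj(d,W(bx,[[s*.028,-.062+.042*np.cos(th)-.006*np.sin(th),.064+.042*np.sin(th)+.006*np.cos(th)] for s in(-1,1)])));cv2.line(A,*[tuple(map(int,v)) for v in q],(255,0,255))
for q in f(proj(d,W(bx,[[-.04,.11,.097],[.04,.11,.097]]))):cv2.circle(A,tuple(map(int,q)),3,(255,0,0),-1)
cv2.imwrite('pics/s1.png',A);go((.505,-.053,.010),.276)
E
```

```text
[283.88454803 221.78210422] [[366.48979142 174.00424181]]
travel [-0.0002 -0.0046 -0.185 ] ang 0.1322 yaw 0.172 q1,q6 [-0.25 -0.42]
```

View pics/s1.png

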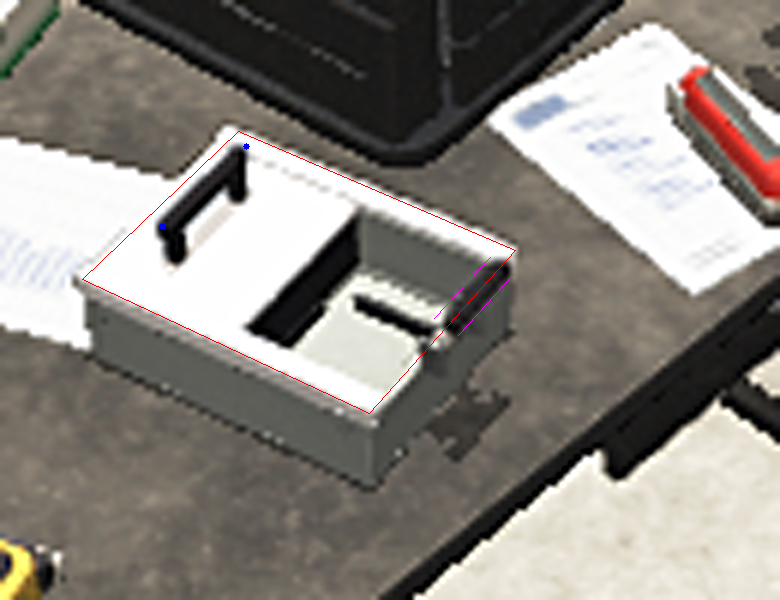

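The scene overlay matches the box to about 1 px. The black clamp bar, at about (478,300), leans slightly outward at roughly 1.85 rad, and the handle is at (205,188). Now descending on the target.

Emit:
step_arm --targets '[{"travel": [0,-0.0046,0],"angular": [0,0,0.132],"gripper": 1},{"travel": [0,-0.0046,-0.06],"angular": [0,0,0.132],"gripper": 1},{"travel": [0,-0.0046,-0.11],"angular": [0,0,0.132],"gripper": 1},{"travel": [0,-0.0046,-0.15],"angular": [0,0,0.132],"gripper": 1},{"travel": [0,-0.0046,-0.17],"angular": [0,0,0.132],"gripper": 1},{"travel": [0,-0.0046,-0.182],"angular": [0,0,0.132],"gripper": 1},{"travel": [0,-0.0046,-0.182],"angular": [0,0,0.132],"gripper": 1}]'

```text
t: 2.65
tool_pos: [0.5049, -0.0534, 0.0112]
tool_rot: [-1.895, -2.505, -0.0]
contact_force: [1.5, 0.5, 0.7]
opening: 0.0855
grip_force: 0.0
```

Emit:
step_arm --squeeze 30 --targets '[{"travel": [0,0,0],"angular": [0,0,0],"gripper": 0.45},{"travel": [0,0,0],"angular": [0,0,0],"gripper": 0.35},{"travel": [0,0,0],"angular": [0,0,0],"gripper": 0.3},{"travel": [0,0,0],"angular": [0,0,0],"gripper": 0.2},{"travel": [0,0,0],"angular": [0,0,0],"gripper": 0.2},{"travel": [0,0,0],"angular": [0,0,0],"gripper": 0.2},{"travel": [0,0,0],"angular": [0,0,0],"gripper": 0.2},{"travel": [0,0,0],"angular": [0,0,0],"gripper": 0.2}]'

```text
t: 3.45
tool_pos: [0.5059, -0.0542, 0.0126]
tool_rot: [1.896, 2.503, 0.001]
contact_force: [-0.1, 1.0, 6.6]
opening: 0.0431
grip_force: 30.7
```

```bash
python3 - <<'E'
from h import *
o,a=state();print(o['tool_pos'],o['opening'],o['grip_force'],a,o['contact_force'])
E
```

```text
[ 0.50587506 -0.054247    0.01256426] 0.043112053971791305 30.74148739222437 0.27435661493431207 [-0.1440633   1.00697054  6.6421747 ]
```

Emit:
step_arm --targets '[{"travel": [0,0,0.02],"angular": [0,0,0],"gripper": 0.2},{"travel": [0,0,0.07],"angular": [0,0,0],"gripper": 0.2},{"travel": [0,0,0.13],"angular": [0,0,0],"gripper": 0.2},{"travel": [0,0,0.2],"angular": [0,0,0],"gripper": 0.2},{"travel": [0,0,0.27],"angular": [0,0,0],"gripper": 0.2},{"travel": [0,0,0.3],"angular": [0,0,0],"gripper": 0.2},{"travel": [0,0,0.3],"angular": [0,0,0],"gripper": 0.2}]'

```text
t: 4.15
tool_pos: [0.507, -0.0545, 0.1958]
tool_rot: [1.892, 2.498, 0.005]
contact_force: [0.3, -0.7, -0.8]
opening: 0.043
grip_force: 30.8
```

```bash
python3 - <<'E'
from h import *
o,a=state();print(o['tool_pos'],o['opening'],o['grip_force'],a,o['contact_force'])
go((.4572,.3569,.19),-1.1497)
E
```

```text
[ 0.50697549 -0.05454205  0.19583264] 0.04295589104233752 30.832389027345926 0.2744878076793602 [ 0.30835418 -0.71101576 -0.80813259]
travel [-0.083   0.6857 -0.0097] ang -1.8133 yaw 0.274 q1,q6 [-0.25 -0.53]
```

Emit:
step_arm --targets '[{"travel": [-0.004,0.03,0],"angular": [0,0,-0.08],"gripper": 0.2},{"travel": [-0.01,0.08,0],"angular": [0,0,-0.2],"gripper": 0.2},{"travel": [-0.016,0.13,0],"angular": [0,0,-0.33],"gripper": 0.2},{"travel": [-0.022,0.18,0],"angular": [0,0,-0.46],"gripper": 0.2},{"travel": [-0.028,0.23,0],"angular": [0,0,-0.58],"gripper": 0.2},{"travel": [-0.034,0.28,0],"angular": [0,0,-0.7],"gripper": 0.2},{"travel": [-0.04,0.33,0],"angular": [0,0,-0.82],"gripper": 0.2},{"travel": [-0.045,0.37,0],"angular": [0,0,-0.9],"gripper": 0.2},{"travel": [-0.045,0.37,0],"angular": [0,0,-0.9],"gripper": 0.2}]'

```text
t: 5.05
tool_pos: [0.4761, 0.17, 0.1888]
tool_rot: [-2.642, -1.696, 0.005]
contact_force: [-0.0, -1.0, -1.1]
opening: 0.0434
grip_force: 30.8
```

Emit:
step_arm --targets '[{"travel": [-0.005,0.03,0],"angular": [0,0,-0.08],"gripper": 0.2},{"travel": [-0.01,0.08,0],"angular": [0,0,-0.2],"gripper": 0.2},{"travel": [-0.016,0.13,0],"angular": [0,0,-0.33],"gripper": 0.2},{"travel": [-0.022,0.18,0],"angular": [0,0,-0.46],"gripper": 0.2},{"travel": [-0.028,0.23,0],"angular": [0,0,-0.58],"gripper": 0.2},{"travel": [-0.034,0.28,0],"angular": [0,0,-0.7],"gripper": 0.2},{"travel": [-0.038,0.31,0],"angular": [0,0,-0.82],"gripper": 0.2},{"travel": [-0.038,0.316,0],"angular": [0,0,-0.91],"gripper": 0.2},{"travel": [-0.038,0.316,0],"angular": [0,0,-0.913],"gripper": 0.2},{"travel": [-0.038,0.316,0],"angular": [0,0,-0.913],"gripper": 0.2}]'

```text
t: 6.05
tool_pos: [0.4548, 0.3566, 0.1898]
tool_rot: [3.071, 0.659, -0.003]
contact_force: [-0.3, -0.2, -1.5]
opening: 0.0433
grip_force: 30.8
```

```bash
python3 - <<'E'
from h import *
from station import ctrl
o,a=state();print(o['tool_pos'],o['opening'],o['grip_force'],a)
go((.4572,.3569,.022),-1.1497)
for n in('top','scene'):
    d=ctrl.get_image(n)
    z0=o['tool_pos'][2]-.0125
    p=proj(d,[[*o['tool_pos'][:2],z0+.02]])[0];x0,y0=int(p[0])-55,int(p[1])-45
    im=cv2.cvtColor(d['img'],cv2.COLOR_RGB2BGR)
    A=cv2.resize(im[y0:y0+90,x0:x0+65+45],None,fx=7,fy=6.6,interpolation=cv2.INTER_CUBIC) if 0 else cv2.resize(im[y0:y0+90,x0:x0+90],None,fx=4.4,fy=4.4,interpolation=cv2.INTER_CUBIC)
    P=np.int32((proj(d,W((*o['tool_pos'][:2],a),tgt(z0)))-[x0,y0]+.5)*4.4)
    B=A.copy()
    for idx in([0,2,6,4],[1,3,7,5],[8,9,11,10]):cv2.polylines(B,[P[idx]],True,(0,0,255))
    cv2.imwrite('pics/_'+n+'.png',B)
cv2.imwrite('pics/held.png',np.hstack([cv2.imread('pics/_top.png'),cv2.imread('pics/_scene.png')]))
E
```

```text
[0.45481969 0.35664704 0.18979786] 0.04331523863817385 30.82232567947358 -1.1481518278404972
travel [ 0.004   0.0004 -0.2797] ang -0.002 yaw -1.148 q1,q6 [0.54 1.68]
```

View pics/held.png

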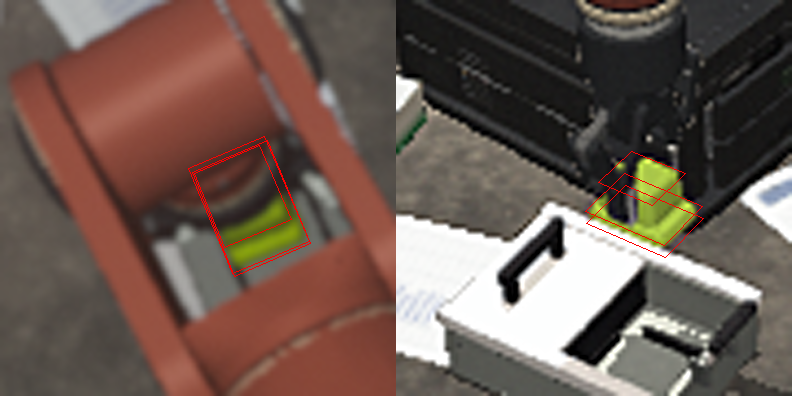

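The target is held upright in both views. Its flange corners in the scene crop are at about (590,217), (665,243) and (702,208), roughly 10 px higher than predicted, so I'll check the offset.

```bash
python3 - <<'E'
from h import *
from station import ctrl
o,a=state();tp=o['tool_pos']
D={n:ctrl.get_image(n) for n in('top','scene')}
def cr(n):
    p=proj(D[n],[[*tp[:2],tp[2]-.0125+.02]])[0];return np.array([int(p[0])-55,int(p[1])-45])
M=np.array([[587,222],[665,257],[703,218]])-[396,0];I=np.array([[590,217],[665,243],[702,208]])-[396,0]
F=tgt(tp[2]-.0125)[[0,2,6,4]]
def pts(n,p):
    L=tgt(p[2])[[0,2,6,4]];return proj(D[n],W((p[0],p[1],a),L))
p0=[tp[0],tp[1],tp[2]-.0125]
def match(n,M): 
    q=pts(n,p0);m=M/4.4-.5+cr(n);return [np.argmin(np.linalg.norm(q-v,axis=1)) for v in m]
js=match('scene',M);T=np.array([[237,272],[310,243]]);TI=np.array([[239,265],[308,236]]);jt=match('top',T)
print(js,jt)
f=lambda p:np.r_[(pts('scene',p)[js]-(I/4.4-.5+cr('scene'))).ravel(),(pts('top',p)[jt]-(TI/4.4-.5+cr('top'))).ravel()]
r=least_squares(f,p0);e=r.x-p0;b=-1.1497
print(np.round(e,4),'box frame',e[0]*np.cos(b)+e[1]*np.sin(b),-e[0]*np.sin(b)+e[1]*np.cos(b),np.round(r.fun,2))
E
```

```text
[np.int64(1), np.int64(0), np.int64(3)] [np.int64(0), np.int64(3)]
[ 0.0036 -0.0024  0.0101] box frame 0.003665204454558358 0.0023439126953451175 [-0.95 -0.84 -0.12  0.87  0.13 -0.06 -0.53  0.61  1.2  -0.21]
```

Emit:
step_arm --targets '[{"travel": [0.003,0,-0.04],"angular": [0,0,-0.002],"gripper": 0.2},{"travel": [0.003,0,-0.09],"angular": [0,0,-0.002],"gripper": 0.2},{"travel": [0.003,0,-0.14],"angular": [0,0,-0.002],"gripper": 0.2},{"travel": [0.003,0,-0.18],"angular": [0,0,-0.002],"gripper": 0.2},{"travel": [0.003,0,-0.22],"angular": [0,0,-0.002],"gripper": 0.2},{"travel": [0.003,0,-0.24],"angular": [0,0,-0.002],"gripper": 0.2},{"travel": [0.003,0,-0.25],"angular": [0,0,-0.002],"gripper": 0.2},{"travel": [0.003,0,-0.255],"angular": [0,0,-0.002],"gripper": 0.2},{"travel": [0.003,0,-0.255],"angular": [0,0,-0.002],"gripper": 0.2}]'

```text
t: 7.15
tool_pos: [0.4575, 0.3579, 0.0389]
tool_rot: [-3.072, -0.654, -0.002]
contact_force: [0.4, -0.1, -0.7]
opening: 0.0429
grip_force: 30.8
```

```bash
python3 - <<'E'
from h import *
from station import ctrl
o,a=state();print(o['tool_pos'],o['opening'],o['grip_force'],a,o['contact_force'])
go((.4572,.3569,.0205),-1.1497)
d=ctrl.get_image('scene');z0=o['tool_pos'][2]-.0125
p=proj(d,[[.457,.357,.04]])[0];x0,y0=int(p[0])-60,int(p[1])-50
im=cv2.cvtColor(d['img'],cv2.COLOR_RGB2BGR)
A=cv2.resize(im[y0:y0+95,x0:x0+120],None,fx=6,fy=6,interpolation=cv2.INTER_CUBIC)
cv2.imwrite('pics/low.png',A)
E
```

```text
[0.45750912 0.35791464 0.03893003] 0.04293220138008685 30.821145612280816 -1.1510077968267496 [ 0.38716204 -0.12619592 -0.7299359 ]
travel [-0.0005 -0.0017 -0.0307] ang 0.0017 yaw -1.151 q1,q6 [0.54 1.69]
```

View pics/low.png

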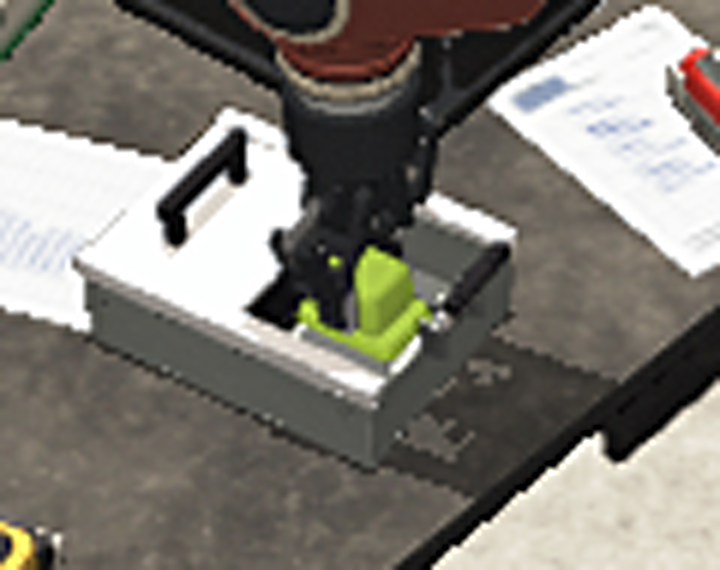

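The target, at about (365,320), sits inside the bay and is clear of the cover edge and the end wall. I'll lower it slowly.

Emit:
step_arm --targets '[{"travel": [0,-0.001,-0.006],"angular": [0,0,0],"gripper": 0.2},{"travel": [0,-0.001,-0.011],"angular": [0,0,0],"gripper": 0.2},{"travel": [0,-0.001,-0.016],"angular": [0,0,0],"gripper": 0.2},{"travel": [0,-0.001,-0.021],"angular": [0,0,0],"gripper": 0.2},{"travel": [0,-0.001,-0.024],"angular": [0,0,0],"gripper": 0.2},{"travel": [0,-0.001,-0.026],"angular": [0,0,0],"gripper": 0.2},{"travel": [0,-0.001,-0.026],"angular": [0,0,0],"gripper": 0.2}]'

```text
t: 7.9
tool_pos: [0.4567, 0.3569, 0.0222]
tool_rot: [3.072, 0.655, -0.001]
contact_force: [0.5, -0.1, -0.6]
opening: 0.0429
grip_force: 30.8
```

Emit:
step_arm --targets '[{"travel": [0,0,-0.0015],"angular": [0,0,0],"gripper": 0.2},{"travel": [0,0,-0.003],"angular": [0,0,0],"gripper": 0.2},{"travel": [0,0,-0.004],"angular": [0,0,0],"gripper": 0.2},{"travel": [0,0,-0.004],"angular": [0,0,0],"gripper": 0.2}]'

```text
t: 8.3
tool_pos: [0.457, 0.3571, 0.0206]
tool_rot: [3.073, 0.655, 0.0]
contact_force: [-1.8, -1.0, 2.8]
opening: 0.0429
grip_force: 31.4
```

Contact came exactly at floor height with 2.8 N. Releasing partway and lifting.

Emit:
step_arm --targets '[{"travel": [0,0,0],"angular": [0,0,0],"gripper": 0.54},{"travel": [0,0,0],"angular": [0,0,0],"gripper": 0.6},{"travel": [0,0,0],"angular": [0,0,0],"gripper": 0.66},{"travel": [0,0,0],"angular": [0,0,0],"gripper": 0.7},{"travel": [0,0,0],"angular": [0,0,0],"gripper": 0.7},{"travel": [0,0,0.02],"angular": [0,0,0],"gripper": 0.7},{"travel": [0,0,0.06],"angular": [0,0,0],"gripper": 0.7},{"travel": [0,0,0.12],"angular": [0,0,0],"gripper": 0.7},{"travel": [0,0,0.2],"angular": [0,0,0],"gripper": 0.7},{"travel": [0,0,0.26],"angular": [0,0,0],"gripper": 0.7}]'

```text
t: 9.3
tool_pos: [0.4575, 0.3575, 0.1801]
tool_rot: [-3.071, -0.655, -0.005]
contact_force: [0.6, 1.0, 0.2]
opening: 0.0596
grip_force: 0.0
```

Emit:
step_arm --targets '[{"travel": [0.06,0.02,0.01],"angular": [0,0,0.18],"gripper": 0.7},{"travel": [0.12,0.05,0.01],"angular": [0,0,0.36],"gripper": 0.7},{"travel": [0.16,0.07,0.01],"angular": [0,0,0.54],"gripper": 0.7},{"travel": [0.16,0.07,0.01],"angular": [0,0,0.72],"gripper": 0.6},{"travel": [0.16,0.07,0.01],"angular": [0,0,0.9],"gripper": 0.6},{"travel": [0.16,0.07,0.01],"angular": [0,0,1.0],"gripper": 0.6},{"travel": [0.16,0.07,0.01],"angular": [0,0,1.0],"gripper": 0.6}]'

```text
t: 10.0
tool_pos: [0.553, 0.3991, 0.1829]
tool_rot: [2.588, 1.78, 0.001]
contact_force: [0.0, 0.4, 0.7]
opening: 0.0512
grip_force: 0.0
```

```bash
python3 - <<'E'
from h import *
from station import ctrl
o,a=state();print(o['tool_pos'],o['opening'],a)
go((*W((.4572,.3569,-1.1497),[[0,.11,0]])[0,:2],.072),.421)
bx=(.4572,.3569,-1.1497)
d=ctrl.get_image('scene')
p=proj(d,[[.457,.357,.04]])[0];x0,y0=int(p[0])-60,int(p[1])-50
im=cv2.cvtColor(d['img'],cv2.COLOR_RGB2BGR)
A=cv2.resize(im[y0:y0+95,x0:x0+120],None,fx=6,fy=6,interpolation=cv2.INTER_CUBIC)
for q in np.int32((proj(d,W(bx,tgt(.008)))-[x0,y0]+.5)*6): cv2.circle(A,tuple(map(int,q)),2,(0,0,255),-1)
cv2.imwrite('pics/rel.png',A)
E
```

```text
[0.55303093 0.3991076  0.1829443 ] 0.051248711940628404 -0.3657994167326831
travel [ 0.0076  0.0046 -0.1849] ang 1.0018 yaw -0.366 q1,q6 [0.52 0.88]
```

View pics/rel.png

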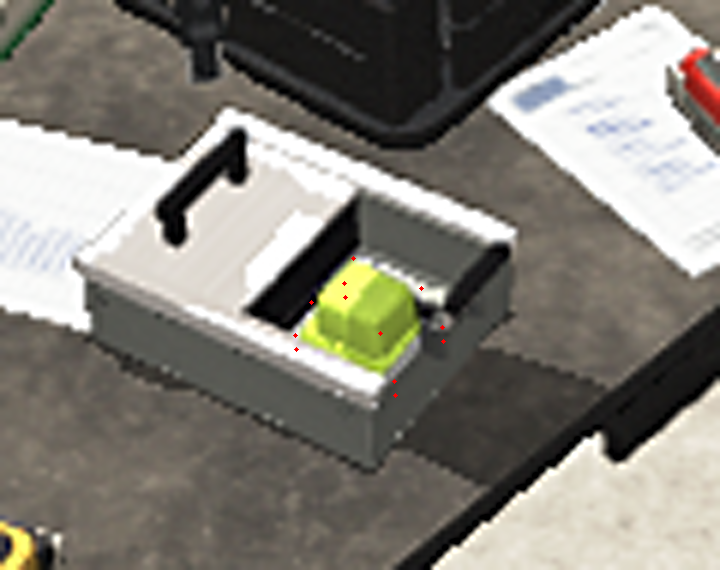

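The target is released upright in the bay, with its top face at about (365,290). It may sit slightly toward +y, so I'll check the numbers in the top view.

```bash
python3 - <<'E'
from h import *
from station import ctrl
bx=(.4572,.3569,-1.1497)
for n in('top','scene'):
    d=ctrl.get_image(n);m=lime(d['img'])
    p=proj(d,W(bx,[[0,0,.03]]))[0];x0,y0=int(p[0])-14,int(p[1])-14
    print(n,x0,y0)
    for r in m[y0:y0+30,x0:x0+30]:print(''.join('#' if v else '.' for v in r))
    print('model',np.round(proj(d,W(bx,tgt(.008)))-[x0,y0],1).tolist())
    print('trackin',np.round(proj(d,W(bx,[[-.065,-.05,.066],[-.065,.04,.066],[-.065,-.0475,.054],[.065,-.0475,.054]]))-[x0,y0],1).tolist())
E
```

```text
top 269 193
..............................
..............................
..............................
..............................
..............................
..............................
..............................
..............................
..............................
..............................
..............................
..............................
..............................
..............................
..............................
..............................
..............................
..............................
..............................
..............................
..............................
..............................
..............................
..............................
..............................
..............................
..............................
..............................
..............................
..............................
model [[12.0, 29.3], [11.6, 28.8], [3.6, 8.8], [3.0, 8.2], [26.8, 22.9], [26.5, 22.5], [18.3, 2.6], [17.9, 1.9], [10.3, 23.9], [4.3, 9.4], [23.1, 18.4], [17.1
[... 549 characters left out ...]
..
......##################......
.....###################......
....####################......
....###################.......
......################........
.........############.........
...........#########..........
.............######...........
...............####...........
..............................
..............................
..............................
..............................
..............................
..............................
model [[19.5, 27.5], [19.3, 25.1], [2.9, 19.8], [2.7, 17.4], [27.4, 18.5], [27.3, 16.1], [11.1, 11.1], [10.9, 8.7], [16.9, 17.1], [5.4, 11.9], [23.8, 9.6], [12.4, 4.6]]
trackin [[15.7, 25.0], [-6.4, 14.8], [15.2, 27.2], [36.3, 3.7]]
```

The base height at contact and the extents agree with the target lying flat between the ribs, within a few mm of centre. Next is the cover handle.

Emit:
step_arm --targets '[{"travel": [0.0076,0.0046,0],"angular": [0,0,0.18],"gripper": 0.7},{"travel": [0.0076,0.0046,0],"angular": [0,0,0.36],"gripper": 0.7},{"travel": [0.0076,0.0046,0],"angular": [0,0,0.54],"gripper": 0.6},{"travel": [0.0076,0.0046,0],"angular": [0,0,0.72],"gripper": 0.6},{"travel": [0.0076,0.0046,0],"angular": [0,0,0.9],"gripper": 0.6},{"travel": [0.0076,0.0046,0],"angular": [0,0,1.0],"gripper": 0.6},{"travel": [0.0076,0.0046,-0.05],"angular": [0,0,1.0],"gripper": 0.6},{"travel": [0.0076,0.0046,-0.1],"angular": [0,0,1.0],"gripper": 0.6},{"travel": [0.0076,0.0046,-0.12],"angular": [0,0,1.0],"gripper": 0.6},{"travel": [0.0076,0.0046,-0.12],"angular": [0,0,1.0],"gripper": 0.6}]'

```text
t: 11.15
tool_pos: [0.5558, 0.4009, 0.1073]
tool_rot: [-1.709, -2.633, 0.007]
contact_force: [-0.3, 0.4, -0.9]
opening: 0.0513
grip_force: 0.0
```

```bash
python3 - <<'E'
from h import *
bx=(.4572,.3569,-1.1497)
go((*W(bx,[[0,.11,0]])[0,:2],.073),.421)
print((W(bx,[[0,.012,0]])-W(bx,[[0,.11,0]]))/.6)
E
```

```text
travel [ 0.0029  0.0016 -0.0572] ang 0.0022 yaw 0.419 q1,q6 [0.52 0.1 ]
[[-0.14906475 -0.06676434  0.        ]]
```

Emit:
step_arm --squeeze 25 --targets '[{"travel": [0.003,0.0016,-0.02],"angular": [0,0,0.002],"gripper": 0.6},{"travel": [0.003,0.0016,-0.04],"angular": [0,0,0.002],"gripper": 0.6},{"travel": [0.003,0.0016,-0.055],"angular": [0,0,0.002],"gripper": 0.6},{"travel": [0.003,0.0016,-0.055],"angular": [0,0,0.002],"gripper": 0.6},{"travel": [0.003,0.0016,-0.055],"angular": [0,0,0.002],"gripper": 0.4},{"travel": [0.003,0.0016,-0.055],"angular": [0,0,0.002],"gripper": 0.25},{"travel": [0.003,0.0016,-0.055],"angular": [0,0,0.002],"gripper": 0.1},{"travel": [0.003,0.0016,-0.055],"angular": [0,0,0.002],"gripper": 0.05},{"travel": [0.003,0.0016,-0.055],"angular": [0,0,0.002],"gripper": 0.05},{"travel": [0.003,0.0016,-0.055],"angular": [0,0,0.002],"gripper": 0.05}]'

```text
t: 12.15
tool_pos: [0.5591, 0.4028, 0.078]
tool_rot: [-1.707, -2.637, 0.0]
contact_force: [-4.7, -2.5, 5.3]
opening: 0.0109
grip_force: 28.4
```

Emit:
step_arm --targets '[{"travel": [-0.008,-0.0036,0.003],"angular": [0,0,0],"gripper": 0.05},{"travel": [-0.021,-0.0094,0.003],"angular": [0,0,0],"gripper": 0.05},{"travel": [-0.036,-0.0161,0.003],"angular": [0,0,0],"gripper": 0.05},{"travel": [-0.052,-0.0233,0.003],"angular": [0,0,0],"gripper": 0.05},{"travel": [-0.068,-0.0305,0.003],"angular": [0,0,0],"gripper": 0.05},{"travel": [-0.084,-0.0376,0.003],"angular": [0,0,0],"gripper": 0.05},{"travel": [-0.1,-0.0448,0.003],"angular": [0,0,0],"gripper": 0.05},{"travel": [-0.116,-0.052,0.003],"angular": [0,0,0],"gripper": 0.05},{"travel": [-0.13,-0.0582,0.003],"angular": [0,0,0],"gripper": 0.05},{"travel": [-0.138,-0.0618,0.003],"angular": [0,0,0],"gripper": 0.05}]'

```text
t: 13.15
tool_pos: [0.4753, 0.3643, 0.0781]
tool_rot: [1.707, 2.637, -0.004]
contact_force: [3.9, -3.9, -9.5]
opening: 0.0114
grip_force: 26.3
```

Emit:
step_arm --targets '[{"travel": [-0.004,-0.0018,0],"angular": [0,0,0],"gripper": 0.05},{"travel": [-0.008,-0.0036,0],"angular": [0,0,0],"gripper": 0.05},{"travel": [-0.012,-0.0054,0],"angular": [0,0,0],"gripper": 0.05},{"travel": [-0.015,-0.0067,0],"angular": [0,0,0],"gripper": 0.05},{"travel": [-0.015,-0.0067,0],"angular": [0,0,0],"gripper": 0.05}]'

```text
t: 13.65
tool_pos: [0.4699, 0.3619, 0.0782]
tool_rot: [1.705, 2.632, 0.01]
contact_force: [15.9, 2.8, -20.1]
opening: 0.0114
grip_force: 25.6
```

```bash
python3 - <<'E'
from h import *
bx=(.4572,.3569,-1.1497)
o,a=state();e=o['tool_pos'][:2]-bx[:2];c,s=np.cos(bx[2]),np.sin(bx[2])
print(c*e[0]+s*e[1],-s*e[0]+c*e[1],o['contact_force'],o['opening'])
E
```

```text
0.000657197842540186 0.013670506069709414 [ 15.93847516   2.80320536 -20.13612279] 0.011438475834864651
```

The tool travelled 98 mm and there is force against the stop, so the cover is shut. Releasing and rising.

Emit:
step_arm --targets '[{"travel": [0.004,0.0018,-0.003],"angular": [0,0,0],"gripper": 0.05},{"travel": [0.004,0.0018,-0.004],"angular": [0,0,0],"gripper": 0.3},{"travel": [0.004,0.0018,-0.003],"angular": [0,0,0],"gripper": 0.5},{"travel": [0.004,0.0018,-0.003],"angular": [0,0,0],"gripper": 0.5},{"travel": [0.004,0.0018,-0.003],"angular": [0,0,0],"gripper": 0.5},{"travel": [0.004,0.0018,0.03],"angular": [0,0,0],"gripper": 0.5},{"travel": [0.004,0.0018,0.09],"angular": [0,0,0],"gripper": 0.5},{"travel": [0.004,0.0018,0.16],"angular": [0,0,0],"gripper": 0.5},{"travel": [0.004,0.0018,0.17],"angular": [0,0,0],"gripper": 0.5}]'

```text
t: 14.55
tool_pos: [0.4726, 0.3648, 0.1882]
tool_rot: [1.705, 2.633, 0.016]
contact_force: [-0.5, 0.1, 0.6]
opening: 0.0425
grip_force: 0.0
```

```bash
python3 - <<'E'
from h import *
bx=(.4572,.3569,-1.1497)
o,a=state();print(o['tool_pos'],o['contact_force'])
go((*W(bx,[[0,-.112,0]])[0,:2],.18),1.9919)
print('per mm along +y', .001*np.array([-np.sin(bx[2]),np.cos(bx[2])])/.6)
E
```

```text
[0.47263172 0.36478564 0.18823416] [-0.47409616  0.09725271  0.55942094]
travel [-0.1961 -0.0894 -0.0137] ang 1.9994 yaw 0.422 q1,q6 [0.53 0.11]
per mm along +y [0.00152107 0.00068127]
```

Emit:
step_arm --targets '[{"travel": [-0.04,-0.02,-0.01],"angular": [0,0,0.18],"gripper": 0.2},{"travel": [-0.09,-0.04,-0.01],"angular": [0,0,0.36],"gripper": 0},{"travel": [-0.14,-0.06,-0.01],"angular": [0,0,0.54],"gripper": 0},{"travel": [-0.18,-0.08,-0.01],"angular": [0,0,0.72],"gripper": 0},{"travel": [-0.196,-0.0894,-0.01],"angular": [0,0,0.9],"gripper": 0},{"travel": [-0.196,-0.0894,-0.01],"angular": [0,0,1.0],"gripper": 0},{"travel": [-0.196,-0.0894,-0.01],"angular": [0,0,1.0],"gripper": 0}]'

```text
t: 15.25
tool_pos: [0.3518, 0.3091, 0.1749]
tool_rot: [0.569, 3.09, 0.001]
contact_force: [-0.0, -0.1, -0.3]
opening: 0.0
grip_force: 0.0
```

Emit:
step_arm --targets '[{"travel": [0,0,0],"angular": [0,0,0.18],"gripper": 0},{"travel": [0,0,0],"angular": [0,0,0.36],"gripper": 0},{"travel": [0,0,0],"angular": [0,0,0.54],"gripper": 0},{"travel": [0,0,0],"angular": [0,0,0.72],"gripper": 0},{"travel": [0,0,0],"angular": [0,0,0.9],"gripper": 0},{"travel": [0,0,0],"angular": [0,0,1.0],"gripper": 0},{"travel": [0,0,0],"angular": [0,0,1.0],"gripper": 0},{"travel": [0,0,0],"angular": [0,0,1.0],"gripper": 0}]'

```text
t: 16.05
tool_pos: [0.3523, 0.3092, 0.1748]
tool_rot: [0.653, -3.073, -0.0]
contact_force: [-0.3, 0.5, -0.7]
opening: -0.0001
grip_force: 0.0
```

```bash
python3 - <<'E'
from h import *
bx=(.4572,.3569,-1.1497)
go((*W(bx,[[0,-.112,0]])[0,:2],.09),1.9919)
print(state()[0]['opening'])
E
```

```text
travel [ 0.0045  0.0032 -0.1414] ang 0.003 yaw 1.99 q1,q6 [ 0.56 -1.43]
-0.00014762256171644823
```

Emit:
step_arm --targets '[{"travel": [0.0045,0.0032,-0.05],"angular": [0,0,0],"gripper": 0},{"travel": [0.0045,0.0032,-0.1],"angular": [0,0,0],"gripper": 0},{"travel": [0.0045,0.0032,-0.135],"angular": [0,0,0],"gripper": 0},{"travel": [0.0045,0.0032,-0.14],"angular": [0,0,0],"gripper": 0},{"travel": [0.0045,0.0032,-0.14],"angular": [0,0,0],"gripper": 0}]'

```text
t: 16.55
tool_pos: [0.3547, 0.3109, 0.0906]
tool_rot: [0.655, -3.071, 0.001]
contact_force: [-0.4, 0.5, -0.5]
opening: 0.0001
grip_force: 0.0
```

Emit:
step_arm --targets '[{"travel": [0.01,0.0045,0],"angular": [0,0,0],"gripper": 0},{"travel": [0.02,0.009,0],"angular": [0,0,0],"gripper": 0},{"travel": [0.03,0.0135,0],"angular": [0,0,0],"gripper": 0},{"travel": [0.04,0.018,0],"angular": [0,0,0],"gripper": 0},{"travel": [0.05,0.0225,0],"angular": [0,0,0],"gripper": 0},{"travel": [0.06,0.027,0],"angular": [0,0,0],"gripper": 0},{"travel": [0.07,0.0315,0],"angular": [0,0,0],"gripper": 0},{"travel": [0.08,0.036,0],"angular": [0,0,0],"gripper": 0},{"travel": [0.088,0.0395,0],"angular": [0,0,0],"gripper": 0},{"travel": [0.094,0.042,0],"angular": [0,0,0],"gripper": 0}]'

```text
t: 17.55
tool_pos: [0.4109, 0.3358, 0.0898]
tool_rot: [0.656, -3.07, 0.002]
contact_force: [-3.0, -0.9, -3.3]
opening: -0.0003
grip_force: 1.8
```

```bash
python3 - <<'E'
from h import *
bx=(.4572,.3569,-1.1497)
o,a=state();e=o['tool_pos'][:2]-bx[:2];c,s=np.cos(bx[2]),np.sin(bx[2])
print(c*e[0]+s*e[1],-s*e[0]+c*e[1],o['tool_pos'],o['contact_force'])
E
```

```text
0.0003258753562617976 -0.05093035562844639 [0.41085206 0.33578424 0.08979164] [-2.97978338 -0.91056285 -3.25291031]
```

Emit:
step_arm --targets '[{"travel": [-0.006,-0.0027,0.0],"angular": [0,0,0],"gripper": 0},{"travel": [-0.006,-0.0027,0.03],"angular": [0,0,0],"gripper": 0},{"travel": [-0.006,-0.0027,0.075],"angular": [0,0,0],"gripper": 0},{"travel": [-0.006,-0.0027,0.075],"angular": [0,0,0],"gripper": 0},{"travel": [0.02,0.009,0.075],"angular": [0,0,0],"gripper": 0},{"travel": [0.0395,0.0177,0.075],"angular": [0,0,0],"gripper": 0},{"travel": [0.0395,0.0177,0.075],"angular": [0,0,0],"gripper": 0},{"travel": [0.0395,0.0177,0.06],"angular": [0,0,0],"gripper": 0},{"travel": [0.0395,0.0177,0.045],"angular": [0,0,0],"gripper": 0},{"travel": [0.0395,0.0177,0.03],"angular": [0,0,0],"gripper": 0}]'

```text
t: 18.55
tool_pos: [0.4342, 0.3464, 0.1072]
tool_rot: [0.657, -3.071, 0.001]
contact_force: [1.0, -1.2, 0.1]
opening: -0.0003
grip_force: 0.0
```

Emit:
step_arm --targets '[{"travel": [0,0,-0.01],"angular": [0,0,0],"gripper": 0},{"travel": [0,0,-0.02],"angular": [0,0,0],"gripper": 0},{"travel": [0,0,-0.03],"angular": [0,0,0],"gripper": 0},{"travel": [0,0,-0.038],"angular": [0,0,0],"gripper": 0},{"travel": [0,0,-0.046],"angular": [0,0,0],"gripper": 0},{"travel": [0,0,-0.05],"angular": [0,0,0],"gripper": 0},{"travel": [0,0,-0.05],"angular": [0,0,0],"gripper": 0}]'

```text
t: 19.25
tool_pos: [0.4451, 0.3515, 0.0871]
tool_rot: [-0.651, 3.046, 0.011]
contact_force: [7.5, 3.8, 6.8]
opening: -0.0002
grip_force: 2.6
```

The tool is being pushed aside, so I'll lift and look.

Emit:
step_arm --targets '[{"travel": [0,0,0.03],"angular": [0,0,0],"gripper": 0},{"travel": [0,0,0.06],"angular": [0,0,0],"gripper": 0},{"travel": [0,0,0.12],"angular": [0,0,0],"gripper": 0},{"travel": [0,0,0.16],"angular": [0,0,0],"gripper": 0},{"travel": [0,0,0.16],"angular": [0,0,0],"gripper": 0}]'

```text
t: 19.75
tool_pos: [0.4371, 0.3482, 0.1793]
tool_rot: [-0.656, 3.065, 0.004]
contact_force: [0.3, 0.1, 0.1]
opening: -0.0002
grip_force: 0.0
```

```bash
python3 - <<'E'
from h import *
from station import ctrl
bx=(.4572,.3569,-1.1497)
o,a=state();print(o['tool_pos'],o['contact_force'],a)
d=ctrl.get_image('scene')
p=proj(d,[[.457,.357,.04]])[0];x0,y0=int(p[0])-60,int(p[1])-55
im=cv2.cvtColor(d['img'],cv2.COLOR_RGB2BGR)
A=cv2.resize(im[y0:y0+95,x0:x0+120],None,fx=6,fy=6,interpolation=cv2.INTER_CUBIC)
for th,c in((0,(0,0,255)),(.5,(0,160,255)),(1.,(0,255,0)),(1.5,(255,0,0)),(1.9,(255,0,255))):
    q=np.int32((proj(d,W(bx,[[s*.028,-.062+.042*np.cos(th)-.006*np.sin(th),.064+.042*np.sin(th)+.006*np.cos(th)] for s in(-1,1)]))-[x0,y0]+.5)*6)
    for v in q:cv2.circle(A,tuple(map(int,v)),3,c,-1)
cv2.imwrite('pics/clamp.png',A)
E
```

```text
[0.43710079 0.34817329 0.17927483] [0.3308829  0.06138476 0.12323702] 1.9923609409250034
```

View pics/clamp.png

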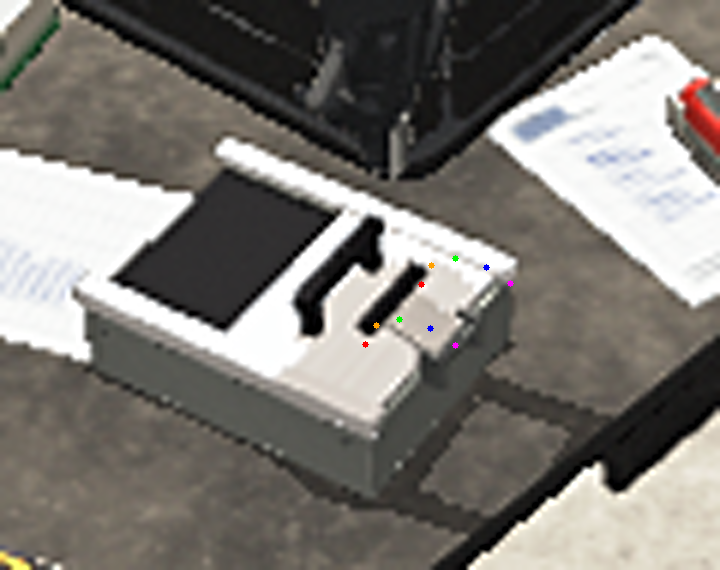

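The clamp is nearly down: the bar at about (395,298) corresponds to roughly 0.3 rad. I'll press straight down on it.

Emit:
step_arm --targets '[{"travel": [-0.003,-0.0014,-0.05],"angular": [0,0,0],"gripper": 0},{"travel": [-0.003,-0.0014,-0.1],"angular": [0,0,0],"gripper": 0},{"travel": [-0.003,-0.0014,-0.135],"angular": [0,0,0],"gripper": 0},{"travel": [-0.003,-0.0014,-0.15],"angular": [0,0,0],"gripper": 0},{"travel": [-0.003,-0.0014,-0.158],"angular": [0,0,0],"gripper": 0},{"travel": [-0.003,-0.0014,-0.165],"angular": [0,0,0],"gripper": 0},{"travel": [-0.003,-0.0014,-0.17],"angular": [0,0,0],"gripper": 0},{"travel": [-0.003,-0.0014,-0.17],"angular": [0,0,0],"gripper": 0}]'

```text
t: 20.6
tool_pos: [0.4332, 0.346, 0.0754]
tool_rot: [0.657, -3.071, 0.001]
contact_force: [-6.5, -4.7, 10.9]
opening: -0.0001
grip_force: 5.3
```

Emit:
step_arm --targets '[{"travel": [0,0,-0.004],"angular": [0,0,0],"gripper": 0},{"travel": [0,0,-0.007],"angular": [0,0,0],"gripper": 0},{"travel": [0,0,-0.007],"angular": [0,0,0],"gripper": 0}]'

```text
t: 20.9
tool_pos: [0.4334, 0.3462, 0.0745]
tool_rot: [0.657, -3.07, 0.002]
contact_force: [-15.7, -9.2, 27.7]
opening: 0.0002
grip_force: 14.0
```

It's firm against the stop at the expected bar-top height (about 75 mm). Lifting clear and checking.

Emit:
step_arm --targets '[{"travel": [0,0,0.02],"angular": [0,0,0],"gripper": 0},{"travel": [0,0,0.06],"angular": [0,0,0],"gripper": 0},{"travel": [0,0,0.13],"angular": [0,0,0],"gripper": 0},{"travel": [0,0,0.2],"angular": [0,0,0],"gripper": 0},{"travel": [0,0,0.25],"angular": [0,0,0],"gripper": 0},{"travel": [0,0,0.25],"angular": [0,0,0],"gripper": 0}]'

```text
t: 21.5
tool_pos: [0.4363, 0.3479, 0.2264]
tool_rot: [-0.655, 3.06, 0.007]
contact_force: [-0.1, 0.5, 1.4]
opening: 0.0003
grip_force: 0.0
```

```bash
python3 - <<'E'
from h import *
from station import ctrl
bx=(.4572,.3569,-1.1497)
d=ctrl.get_image('scene')
x0,y0=200,150
p=proj(d,[[.457,.357,.04]])[0];x0,y0=int(p[0])-60,int(p[1])-55
im=cv2.cvtColor(d['img'],cv2.COLOR_RGB2BGR)
A=cv2.resize(im[y0:y0+95,x0:x0+120],None,fx=6,fy=6,interpolation=cv2.INTER_CUBIC)
for L in([[s*.028,-.020,.076] for s in(-1,1)],[[s*.04,.012,.097] for s in(-1,1)]):
    for v in np.int32((proj(d,W(bx,L))-[x0,y0]+.5)*6):cv2.circle(A,tuple(map(int,v)),3,(0,0,255),-1)
cv2.imwrite('pics/end.png',A)
E
```

```text
(no output)
```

View pics/end.png

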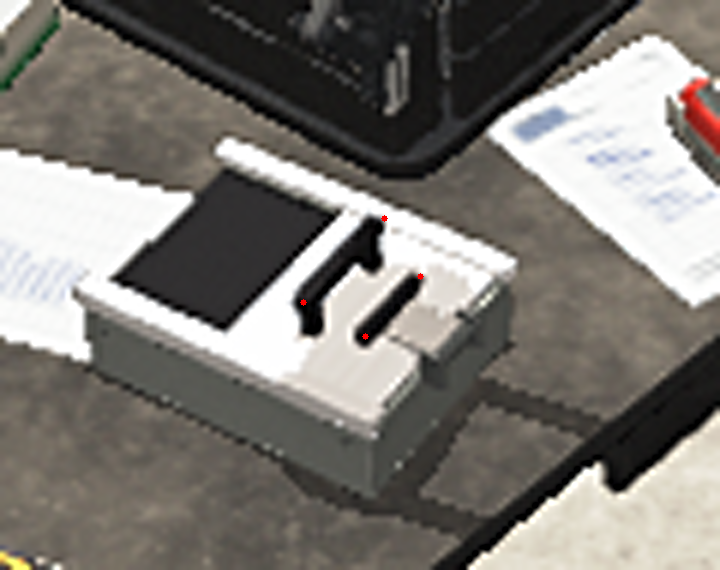

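The bar at (365,335)–(420,277) and the handle at (303,302)–(384,218) both match the predicted shut and folded positions. Handing in.

```bash
python3 -c "
from station import ctrl
print(ctrl.finish_job())"
```

```text
the job is handed in; nothing more can be done
None
```

The laser target is in the cradle, the cover is fully shut and the clamp is folded down onto it; I handed the job in at about 21.6 s without touching the stapler, string reel or tape measure, and it returned no verdict.

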